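# Centre-punch an angle bracket in the punch stand

### The arm

A 6-joint arm with a two-finger parallel gripper is mounted at the origin on a cart in front of the work surface, level with it; the furniture and walls round the work are solid. World frame = base frame: x ahead of the robot, y to its left, z up, the work surface at z = 0. Lengths are in m, angles in rad, forces in N, time in s.
With the tool pointing down it reaches from about 0.375 to 0.975 m from the base axis. Payload 3.8 kg.
Tool frame: the origin (TCP) lies midway between the tips of the shut fingers; the grasp point (between the pads) lies 19 mm behind it; z points along the fingers, y is the line along which they close (so a half turn about z gives the same grasp; the last joint's range is limited). The gripper opens to 85 mm and grips with 20 to 120 N. Pads are 22 mm wide; open, the fingers measure 114 mm over their backs; the gripper's body (76 mm by 85 mm) begins 54 mm behind the grasp point. The pads swing forward as they close: fully open they stand 13 mm farther back than shut.
Start: joints at [-1.189, 0.264, 1.604, -0, 1.274, -0.037], TCP at [0.274, -0.617, 0.231] pointing down, gripper open.
Joint ranges: [-2.63, 2.63], [-0.94, 2.18], [0.31, 2.57], [-1.31, 4.45], [0, 2.66], [-2.55, 2.55]. Speed limits (rad/s): [2.57, 2.57, 3.14, 3.14, 3.14, 3.14].

### API

Orientations are given as a rotation vector (axis times angle).
In Python, from workcell import read_state, vision, ticket gives the robot as it stands. The module is installed in compiled form; this text tells all that it offers.
- The arm moves only by the tool jog_arm, never from a script. Its arguments are lists of equal length, an entry for each row: "turn": the turn, a rotation vector about the tool's x, y, z in rad, a list of three; "delta_pos": the shift along the tool's x, y, z in m, a list of three; "gripper": the finger opening in m, from 0 to 0.0854. In form: {"turn": [[rx, ry, rz], ...], "delta_pos": [[dx, dy, dz], ...], "gripper": [gripper, ...]}. A call has 1 to 20 rows; each row shifts and turns the commanded pose from where the row before left it, along the tool's axes as they then stand; what a row does not reach is not made up. A row lasts 1/12 s, in which the tool goes at most 41.7 mm and 7.16 degrees, less where a joint would pass 70% of its speed; a pose out of reach is approached as far as the arm can. A call with a gripper value outside its range is refused whole. The fingers move at their own pace and stop on an object; "grip_force" is the grip in N (left out, the last holds). Time passes only in rows, so rows that do not move let the fingers close. It gives the time, the measured TCP pose, the force, the opening and the grip force at its end, in the units of the state.
- read_state(): the state, without advancing time (a new reading comes with each control period).
- vision.read_camera(name): name is "side" or "top" or "wrist"; returns the picture (480x640x3 uint8, red, green, blue); there is no depth.
- vision.calibration(name): a dict with "vfov" (degrees; the focal length in pixels is half the picture's height over the tangent of half this angle, whatever the lens; pixels are square), "cx", "cy" (the principal point, pixels), "R" (3x3) and "t" (3): a world point X has camera coordinates R X + t; the wrist camera has in their place "mount" (4x4, takes a point from camera to tool coordinates, whose origin is the TCP and whose axes are the flange's). Camera axes: x right, y down, z forward; pixel columns grow to the right and rows downward; lengths in m; the calibration is good to about 2 mm. A picture is of the moment at which its call begins: read the wrist's pose just before it. calibration takes no time and is no camera call.
- ticket.finish_job(): hands the job in; it is judged then, once.
The state is a dict: "time": time; "q": joint angles; "joint_vel": joint speeds; "joint_torque": joint torques, N m; "tool_pos": TCP position; "tcp_rot": TCP orientation; "wrist_force": force on the tool from outside, world axes, zero at the start; "torque": the same for the moment, N m; "width": opening from 0.0 (shut) to 1.0 (fully open); "grip_force": force on a finger pad.
Only numpy, scipy, OpenCV 4.12 (cv2) and the standard library are available. Lean on these libraries where they do the work, as an engineer would, in place of code of your own. Each camera call takes 0.05 s, during which the arm holds its last target. There are 200 camera calls.

### The job

Centre-punch the aluminium angle bracket at its crossed lines: take the yellow screwdriver that was left lying under the punch out of the stand and leave it on the bench well clear of the bracket's place, then set the bracket flat in the stand with its end home against the end stop and its long edge flush against the fence, its upright flange at the open end. Then press the red cap straight down until the spring inside the punch snaps, let it rise again, and leave the bracket where it is and the other things on the bench undisturbed.

Things in the scene. Friction and masses are not known exactly. Their poses are not given: they have to be found in the camera images.
- stand: Green punch stand, fixed. Origin on the bench top straight under the punch point; x points roughly away from the robot, y left along the fence, z up. The bracket lies on the bench itself, against a 14 mm high steel fence (face x = +30 mm, y = -85 to +40) and end stop (face y = +30 mm, x = -18 to +44). The -x and -y sides are open. Foot and column (128 mm high): x = 44 to 108 mm.
- bracket: Loose aluminium angle bracket, 0.18 kg: base 60 mm (x) by 160 mm (y), 5 mm thick; at its -y end an upright flange 60 mm wide, 8 mm thick (y = -80 to -72), 40 mm high. Origin: middle of the base's underside. White crossed lines on a blue patch near the +y end. Seated, its axes are parallel to the stand's: the flange is at the stand's open -y end.
- cross (a point): The crossing of the white lines on the bracket: top of the base, at y = +50 mm, x = 0 of the bracket.
- flange (a point): Middle of the bracket's flange, 26 mm over the underside; can be pinched across its 8 mm thickness (along the bracket's y).
- punch_spot (a point): Point on the stand's centre line straight under the punch point, 5 mm over the bench (where the cross must lie; seating the bracket against fence and stop brings it there).
- nest_middle (a point): Middle of the place that the seated bracket covers (stand x = -30 to 30, y = -130 to 30 mm), 5 mm over the bench.
- punch_cap (a point): Centre of the top of the punch's red cap (36 mm diameter, 180 mm over the bench at rest); moves with the punch. The punch runs in a sleeve (32 mm diameter, 93 to 129 mm over the bench) on an arm 28 mm wide that comes from the column.
- punch (a joint): Punch pressed down in its guide: 0 at rest, grows downward to 0.046 m. A light return spring (3.5 N rising to about 6 N) lifts it when released. The point starts 36 mm over the bench, so on a 5 mm base it touches at 0.031.
- snap (a joint): How far the punch's point is pushed back into the punch, 0 to 0.0105 m. Its hidden spring resists with up to 13 N (at 6 mm), then snaps: the force falls to 3 N by 9 mm; it bottoms at 10.5 mm. With a 5 mm base below, that takes about 18 N on the cap and 42 mm of cap travel in all. It resets when released.
- driver: Yellow-handled screwdriver, 184 mm long, loose, 0.06 kg, lying with its shaft under the punch, handle towards the stand's open -y end. Origin under the middle of its length, at bench height; handle (29 mm thick) y = -3 to +92 mm, steel shaft (6 mm) to y = -92 mm; its axis is 14 mm over the bench.
- driver_tip (a point): On the shaft's axis 2 mm from its tip.
- driver_grip (a point): Middle of the handle, 14 mm over the bench when lying.
- driver_end (a point): On the handle's axis 2 mm from its end.
- mug: White dotted mug, 92 mm wide, 127 mm with its handle, 93 mm high; bystander. Origin under its middle.
- solvent_bottle: White bottle with blue spout, 48 mm diameter, 160 mm high; bystander. Origin under its middle.
- flux_bottle: Small brown bottle with black spout, 28 mm diameter, 84 mm high; bystander. Origin under its middle.
- tape_blue: Blue tape roll lying flat, 92 mm diameter, 24 mm high; bystander.
- tape_black: Black tape roll lying flat, 68 mm diameter, 18 mm high; bystander.
- notebook: Dark blue notebook lying flat, 148 by 109 by 14 mm; bystander.

How it is judged:
By the outcome, as a careful person would: the job done as asked, in the order asked, and still so for the second after the job is handed in, with the robot touching nothing.
It also fails if it takes over 69 s, if anything falls off the work surface, if the arm or the gripper's body presses on something with over 40 N, if the wrist force passes 120 N, or if a joint passes its speed limit or range.

## Working session

There is one attempt and no reset: what is moved stays moved. The work goes in short steps, Python scripts to look and compute and a tool call to move; the robot and the scene stay as the last step left them, time stands still between calls to the robot, and variables do not carry over. Pictures are saved under pics/ and viewed, at most 10 in all, crops included, and the job is handed in when it is done.

Besides the shell and the picture viewer there is one more tool, called after ">>>" in YAML: its name, and indented under it one key for each argument. jog_arm: Moves the arm, as the interface text tells. Its arguments: {"type":"object","properties":{"turn":{"type":"array","items":{"type":"array","items":{"type":"number"}}},"delta_pos":{"type":"array","items":{"type":"array","items":{"type":"number"}}},"gripper":{"type":"array","items":{"type":"number"}},"grip_force":{"type":"number"}},"required":["turn","delta_pos","gripper"]}

```bash
mkdir -p pics
python3 - <<'E'
from workcell import read_state, vision
import cv2, numpy as np
s=read_state(); print(s)
for n in("top","side"):
    im=vision.read_camera(n); cv2.imwrite(f"pics/{n}0.png",im[:,:,::-1])
    print(n,vision.calibration(n))
print(vision.calibration("wrist"))
E
```

```text
{'time': 0.0, 'q': array([-1.18890683e+00,  2.64793020e-01,  1.60539621e+00,  5.46318972e-06,
        1.27370437e+00, -3.68906502e-02]), 'joint_vel': array([-0.00101015, -0.00034979, -0.00214898,  0.00056764,  0.00028097,
       -0.00113121]), 'joint_torque': array([-3.78513350e-04, -5.15109944e+01, -3.67315722e+01, -5.50048535e-04,
        1.29258778e-02,  1.91688849e-05]), 'tool_pos': array([ 0.27421428, -0.61597626,  0.22992318]), 'tcp_rot': array([-3.07075591e+00, -6.52548073e-01,  6.11857928e-04]), 'wrist_force': array([-0.55562909,  0.543317  , -0.26741594]), 'torque': array([-0.0015892 ,  0.04867248,  0.00902341]), 'grip_force': 0.0, 'width': 1.001564233594874}
top {'vfov': 48.12131592731423, 'cx': 317.1521761178196, 'cy': 235.55251355965638, 'R': array([[ 0.02228188, -0.99969159,  0.01096507],
       [-0.99391645, -0.02333377, -0.1076365 ],
       [ 0.10785916, -0.00850002, -0.99412985]]), 't': array([-4.27216080e-04,  5.38467840e-01,  1.55485529e+00])}
side {'vfov': 42.00547461861397, 'cx': 311.4109012617247, 'cy': 240.09731108519583, 'R': array([[-0.14414848, -0.98953321,  0.00672694],
       [-0.56063399,  0.07606389, -0.8245628 ],
       [ 0.8154206 , -0.12263083, -0.56573044]]), 't': array([0.10025283, 0.37544431, 1.3136899 ])}
{'vfov': 65.25643704988549, 'cx': 321.351937058835, 'cy': 238.71266962770065, 'mount': array([[-1.10349620e-03, -9.53604698e-01, -3.01059567e-01,
         7.57642581e-02],
       [ 9.99999263e-01, -1.20453612e-03,  1.49989991e-04,
        -1.42993539e-04],
       [-5.05668283e-04, -3.01059179e-01,  9.53605324e-01,
        -1.43398083e-01],
       [ 0.00000000e+00,  0.00000000e+00,  0.00000000e+00,
         1.00000000e+00]])}
```

View pics/top0.png

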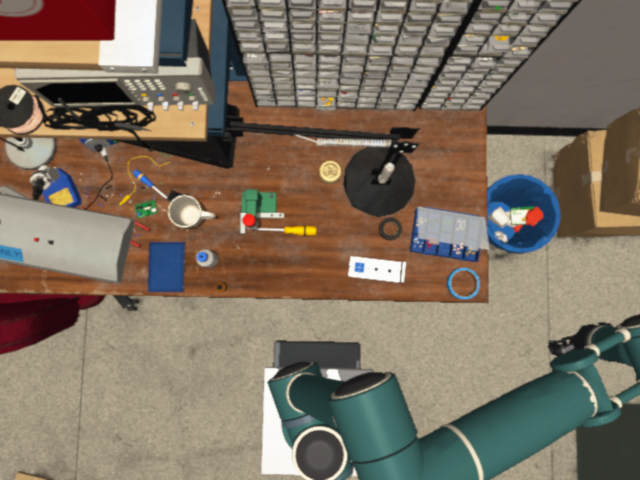

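View pics/side0.png

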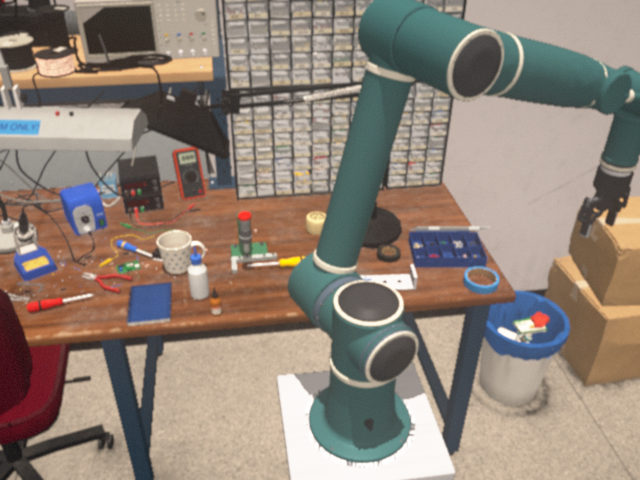

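The top view shows the bracket at about (377,269), with its cross patch at (360,267) and its flange at the right end (405,270). The red cap is at (249,220), and the driver handle is at (300,230) with its shaft running left under the punch. The side view shows the same layout.

```bash
cat > h.py <<'E'
from workcell import read_state, vision
import cv2, numpy as np
from scipy.spatial.transform import Rotation as Ro
def foc(c): return 240/np.tan(np.radians(c["vfov"]/2))
def pose():
    s=read_state(); T=np.eye(4); T[:3,:3]=Ro.from_rotvec(s["tcp_rot"]).as_matrix(); T[:3,3]=s["tool_pos"]; return T
def cam(n,T=None):
    c=vision.calibration(n)
    if n=="wrist":
        M=T@c["mount"]; return c,M[:3,:3],M[:3,3]
    return c,c["R"].T,-c["R"].T@c["t"]
def ray(n,px,z,T=None):
    c,R,o=cam(n,T); p=np.atleast_2d(px).astype(float)
    d=np.c_[(p[:,0]-c["cx"])/foc(c),(p[:,1]-c["cy"])/foc(c),np.ones(len(p))]@R.T
    return o+d*((z-o[2])/d[:,2])[:,None]
def proj(n,X,T=None):
    c,R,o=cam(n,T); v=(np.atleast_2d(X)-o)@R
    return np.c_[v[:,0]/v[:,2]*foc(c)+c["cx"],v[:,1]/v[:,2]*foc(c)+c["cy"]]
def goto(p,yaw,T=None):
    """tool-frame shift and turn to TCP p pointing down, tool x at world yaw"""
    T=pose() if T is None else T; c,s=np.cos(yaw),np.sin(yaw)
    G=np.array([[c,s,0],[s,-c,0],[0,0,-1.]])
    return np.round(T[:3,:3].T@(np.array(p)-T[:3,3]),4), np.round(Ro.from_matrix(T[:3,:3].T@G).as_rotvec(),4)
E
python3 - <<'E'
from h import *
T=pose(); print(T.round(3))
for k,p,z in [("cap",(249,220),.18),("handle",(300,230),.014),("hend",(316,230),.014),("shaft",(262,230),.014),("cross",(360,267),.005),("flangetop",(405,270),.04),("bl",(349,270),.005),("mug",(184,212),.09),("solv",(206,257),.16),("flux",(222,287),.08),("tapek",(390,229),.018),("tapeb",(464,283),.02),("note",(166,266),.014)]:
    print(k,ray("top",p,z).round(3))
E
```

```text
[[ 0.914  0.407 -0.001  0.274]
 [ 0.407 -0.914  0.002 -0.616]
 [ 0.    -0.002 -1.     0.23 ]
 [ 0.     0.     0.     1.   ]]
cap [[0.559 0.196 0.18 ]]
handle [[0.555 0.063 0.014]]
hend [[0.557 0.016 0.014]]
shaft [[0.553 0.176 0.014]]
cross [[ 0.45  -0.118  0.005]]
flangetop [[ 0.442 -0.246  0.04 ]]
bl [[ 0.44  -0.085  0.005]]
mug [[0.59  0.392 0.09 ]]
solv [[0.459 0.31  0.16 ]]
flux [[0.381 0.277 0.08 ]]
tapek [[ 0.564 -0.205  0.018]]
tapeb [[ 0.409 -0.424  0.02 ]]
note [[0.439 0.455 0.014]]
```

Run:
```python
from h import *
print(goto([.5,.05,.32],np.pi/2))
T=pose();c,s=0,1
T[:3,:3]=np.array([[c,s,0],[s,-c,0],[0,0,-1.]]);print(goto([.5,.05,.32],np.pi/2,T))
```

```text
(array([ 0.4771, -0.5169, -0.0888]), array([-0.0018, -0.0012, -1.152 ]))
(array([ 0.666 ,  0.2258, -0.0899]), array([0., 0., 0.]))
```

>>> jog_arm:
  turn:
    - [0,0,-0.1152]
    - [0,0,-0.1152]
    - [0,0,-0.1152]
    - [0,0,-0.1152]
    - [0,0,-0.1152]
    - [0,0,-0.1152]
    - [0,0,-0.1152]
    - [0,0,-0.1152]
    - [0,0,-0.1152]
    - [0,0,-0.1152]
  delta_pos:
    - [0,0,-0.009]
    - [0,0,-0.009]
    - [0,0,-0.009]
    - [0,0,-0.009]
    - [0,0,-0.009]
    - [0,0,-0.009]
    - [0,0,-0.009]
    - [0,0,-0.009]
    - [0,0,-0.009]
    - [0,0,-0.009]
  gripper: [0.055,0.055,0.055,0.055,0.055,0.055,0.055,0.055,0.055,0.055]

```text
time: 0.93
tool_pos: [0.2744, -0.6163, 0.3209]
tcp_rot: [-2.214, -2.227, -0.001]
wrist_force: [-0.7, 0.0, 0.3]
width: 0.642
grip_force: 0.0
```

>>> jog_arm:
  turn:
    - [0,0,0]
    - [0,0,0]
    - [0,0,0]
    - [0,0,0]
    - [0,0,0]
    - [0,0,0]
    - [0,0,0]
    - [0,0,0]
    - [0,0,0]
    - [0,0,0]
    - [0,0,0]
    - [0,0,0]
    - [0,0,0]
    - [0,0,0]
    - [0,0,0]
    - [0,0,0]
    - [0,0,0]
    - [0,0,0]
    - [0,0,0]
    - [0,0,0]
  delta_pos:
    - [0.037,0.0125,0]
    - [0.037,0.0125,0]
    - [0.037,0.0125,0]
    - [0.037,0.0125,0]
    - [0.037,0.0125,0]
    - [0.037,0.0125,0]
    - [0.037,0.0125,0]
    - [0.037,0.0125,0]
    - [0.037,0.0125,0]
    - [0.037,0.0125,0]
    - [0.037,0.0125,0]
    - [0.037,0.0125,0]
    - [0.037,0.0125,0]
    - [0.037,0.0125,0]
    - [0.037,0.0125,0]
    - [0.037,0.0125,0]
    - [0.037,0.0125,0]
    - [0.037,0.0125,0]
    - [0,0,0]
    - [0,0,0]
  gripper: [0.055,0.055,0.055,0.055,0.055,0.055,0.055,0.055,0.055,0.055,0.055,0.055,0.055,0.055,0.055,0.055,0.055,0.055,0.055,0.055]

```text
time: 2.6
tool_pos: [0.4993, 0.0512, 0.3205]
tcp_rot: [-2.216, -2.226, 0.002]
wrist_force: [-1.2, -0.6, -0.3]
width: 0.64
grip_force: 0.0
```

Run:
```python
from h import *
T=pose(); im=vision.read_camera("wrist"); cv2.imwrite("pics/w1.png",im[:,:,::-1]); np.save("T1.npy",T); print(T.round(4),read_state()["q"].round(2))
```

```text
[[-4.400e-03  1.000e+00 -1.600e-03  4.993e-01]
 [ 1.000e+00  4.400e-03 -3.000e-04  5.120e-02]
 [-2.000e-04 -1.600e-03 -1.000e+00  3.205e-01]
 [ 0.000e+00  0.000e+00  0.000e+00  1.000e+00]] [ 0.05 -0.11  1.84 -0.    1.41  0.05]
```

View pics/w1.png

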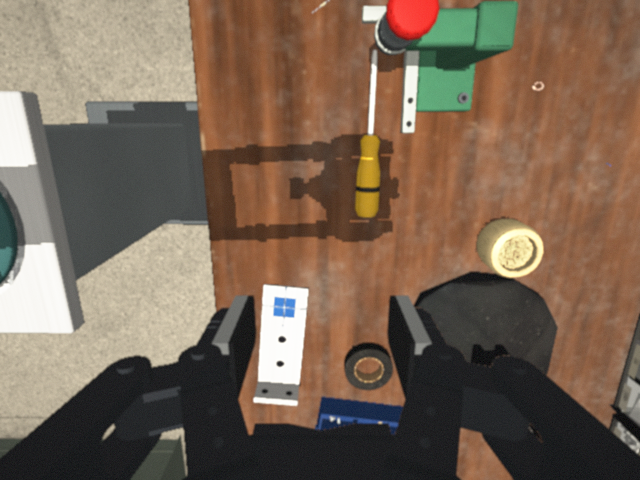

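The wrist view shows the driver handle at (368,178) and its shaft up to (375,50). The steel fence's left edge runs from (403,132) to (406,55), with the stop at (373,14) and the red cap at (412,15). The bracket's blue patch is at (284,307) and its flange top is near (277,393).

Run:
```python
from h import *
T=np.load("T1.npy"); im=cv2.imread("pics/w1.png"); hsv=cv2.cvtColor(im,cv2.COLOR_BGR2HSV)
def big(m):
    n,l,s,c=cv2.connectedComponentsWithStats(m.astype(np.uint8)); i=1+s[1:,4].argmax(); return l==i
H,S,V=cv2.split(hsv)
y=big((H>15)&(H<32)&(S>190)&(V>110)&(np.indices(H.shape)[0]<225)&(np.indices(H.shape)[1]<400))
ys,xs=np.nonzero(y); print("handle",xs.min(),xs.max(),ys.min(),ys.max())
W=ray("wrist",np.c_[xs,ys],.014,T)[:,:2]; vx,vy,cx,cy=cv2.fitLine(W.astype(np.float32),cv2.DIST_L2,0,.01,.01).ravel()
t=(W-[cx,cy])@[vx,vy]; print("axis",vx,vy,"c",cx,cy,"ends",t.min(),t.max(), [np.array([cx,cy])+k*np.array([vx,vy]) for k in(t.min(),t.max())])
g=cv2.cvtColor(im,cv2.COLOR_BGR2GRAY).astype(int)
wh=(S<60)&(V>130)
for r in (60,75,90,105,120,130):
    c=np.nonzero(wh[r,395:425])[0]+395; print("fence row",r,c.min(),c.max(),ray("wrist",[(c.min()-.5,r),(c.max()+.5,r)],.014,T)[:,:2].round(4).tolist())
f=big(wh&(np.indices(H.shape)[1]>395)&(np.indices(H.shape)[1]<425)&(np.indices(H.shape)[0]<140)); r=np.nonzero(f)[0]; print("fence rows",r.min(),r.max(),ray("wrist",(409,r.max()+.5),.014,T))
st=big(wh&(np.indices(H.shape)[1]<386)&(np.indices(H.shape)[1]>350)&(np.indices(H.shape)[0]<26)); yy,xx=np.nonzero(st); print("stop",xx.min(),xx.max(),yy.min(),yy.max(),ray("wrist",[(xx.min()-.5,yy.max()+.5)],.014,T),ray("wrist",[(370,yy.max()+.5)],.014,T))
b=big((S<70)&(V>140)&(np.indices(H.shape)[0]>280)&(np.indices(H.shape)[0]<382)&(np.indices(H.shape)[1]>225)&(np.indices(H.shape)[1]<320))
yy,xx=np.nonzero(b)
for k in (300,320,340,360,376): print("br",k,xx[yy==k].min(),xx[yy==k].max(),ray("wrist",[(xx[yy==k].min()-.5,k),(xx[yy==k].max()+.5,k)],.005,T)[:,:2].round(4).tolist())
print("br top edge",yy.min(),ray("wrist",(285,yy.min()-.5),.005,T))
p=(H>100)&(H<125)&(S>130)&(V>90)&(np.indices(H.shape)[0]>280)&(np.indices(H.shape)[0]<330)&(np.indices(H.shape)[1]>255)&(np.indices(H.shape)[1]<315)
yy,xx=np.nonzero(p); print("patch",cv2.minAreaRect(np.c_[xx,yy].astype(np.float32)),ray("wrist",cv2.minAreaRect(np.c_[xx,yy].astype(np.float32))[0],.005,T))
rd=((H<8)|(H>172))&(S>150)&(V>100); yy,xx=np.nonzero(big(rd)); ct=cv2.minEnclosingCircle(np.c_[xx,yy].astype(np.float32)); print("cap",ct,ray("wrist",ct[0],.18,T))
cv2.imwrite("pics/w1c.png",np.hstack([cv2.resize(im[275:415,230:330],None,fx=4,fy=4,interpolation=2),cv2.resize(im[0:140,345:425],None,fx=4,fy=4,interpolation=2)]))
```

```text
handle 357 379 135 187
axis 0.008324245 0.99996537 c 0.5530649 0.07973299 ends -0.028503613857613276 0.03195257706131577 [array([0.55282761, 0.05123036]), array([0.55333086, 0.11168446])]
fence row 60 407 417 [[0.59, 0.191], [0.602, 0.191]]
fence row 75 405 418 [[0.5889, 0.1758], [0.6043, 0.1759]]
fence row 90 404 417 [[0.5888, 0.1604], [0.6045, 0.1604]]
fence row 105 403 416 [[0.5888, 0.1446], [0.6046, 0.1446]]
fence row 120 402 414 [[0.5888, 0.1284], [0.6036, 0.1285]]
fence row 130 402 414 [[0.5895, 0.1174], [0.6045, 0.1175]]
fence rows 52 132 [[0.59835672 0.11468767 0.014     ]]
stop 362 385 5 25 [[0.53963654 0.2243492  0.014     ]] [[0.54870034 0.22437357 0.014     ]]
br 300 262 307 [[0.4168, -0.1045], [0.4791, -0.1042]]
br 320 261 305 [[0.4141, -0.135], [0.4761, -0.1347]]
br 340 260 303 [[0.4112, -0.1666], [0.473, -0.1663]]
br 360 258 301 [[0.4069, -0.1994], [0.4698, -0.1991]]
br 376 258 300 [[0.4056, -0.2266], [0.468, -0.2262]]
br top edge 284 [[ 0.44928893 -0.08001073  0.005     ]]
patch ((283.95904541015625, 306.9508361816406), (19.46518325805664, 17.111255645751953), 5.194429397583008) [[ 0.44696997 -0.11483008  0.005     ]]
cap ((412.9640808105469, 12.83409309387207), 28.133907318115234) [[0.55847361 0.19625414 0.18      ]]
```

View pics/w1c.png

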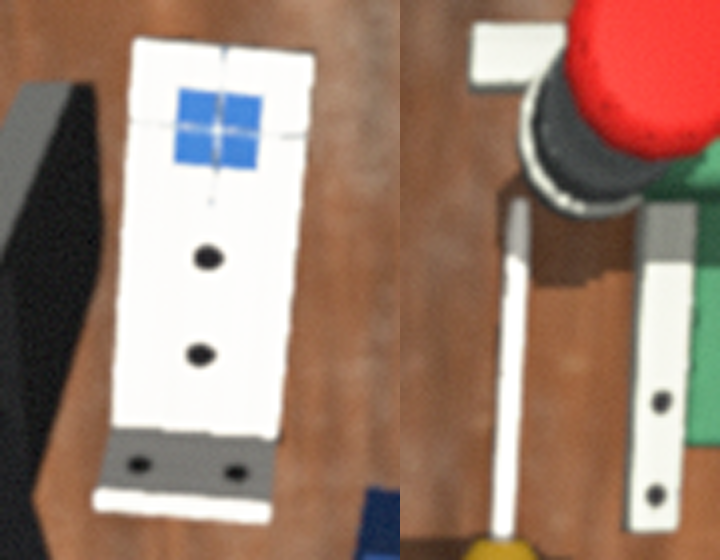

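>>> jog_arm:
  turn:
    - [0,0,0]
    - [0,0,0]
    - [0,0,0]
    - [0,0,0]
    - [0,0,0]
    - [0,0,0]
    - [0,0,0]
    - [0,0,0]
    - [0,0,0]
    - [0,0,0]
    - [0,0,0]
    - [0,0,0]
    - [0,0,0]
    - [0,0,0]
    - [0,0,0]
    - [0,0,0]
    - [0,0,0]
    - [0,0,0]
  delta_pos:
    - [0.001,0.018,0.033]
    - [0.001,0.018,0.033]
    - [0.001,0.018,0.033]
    - [0,0,0.038]
    - [0,0,0.038]
    - [0,0,0.038]
    - [0,0,0.038]
    - [0,0,0.03]
    - [0,0,0.02]
    - [0,0,0.01]
    - [0,0,0.007]
    - [0,0,0]
    - [0,0,0]
    - [0,0,0]
    - [0,0,0]
    - [0,0,0]
    - [0,0,0]
    - [0,0,0]
  gripper: [0.055,0.055,0.055,0.055,0.055,0.055,0.055,0.055,0.055,0.055,0.055,0.055,0.015,0.015,0.015,0.015,0.015,0.015]
  grip_force: 40

```text
time: 4.15
tool_pos: [0.5555, 0.0523, 0.0054]
tcp_rot: [2.219, 2.22, 0.004]
wrist_force: [-0.2, -1.4, 6.4]
width: 0.317
grip_force: 41.3
```

>>> jog_arm:
  turn:
    - [0,0,0]
    - [0,0,0]
    - [0,0,0]
    - [0,0,0]
    - [0,0,0]
    - [0,0,0]
    - [0,0,0]
    - [0,0,0]
    - [0,0,0]
    - [0,0,0]
    - [0,0,0]
    - [0,0,0]
    - [0,0,0]
    - [0,0,0]
    - [0,0,0]
  delta_pos:
    - [0,0,-0.003]
    - [0,0,-0.003]
    - [-0.01,0,0]
    - [-0.02,0,0]
    - [-0.02,0,0]
    - [0,0,-0.02]
    - [0,-0.02,-0.01]
    - [0,-0.03,0]
    - [0,-0.035,0]
    - [0,-0.03,0]
    - [0,-0.01,0]
    - [0,0,0.02]
    - [0,0,0.01]
    - [0,0,0]
    - [0,0,0]
  gripper: [0.015,0.015,0.015,0.015,0.015,0.015,0.015,0.015,0.015,0.015,0.015,0.015,0.015,0.015,0.015]

```text
time: 5.4
tool_pos: [0.4282, 0.0022, 0.0087]
tcp_rot: [-2.221, -2.22, 0.002]
wrist_force: [0.4, -0.5, 0.3]
width: 0.319
grip_force: 40.4
```

Run:
```python
from h import *
print(pose().round(4), read_state()["wrist_force"])
im=vision.read_camera("side"); cv2.imwrite("pics/s2.png",cv2.resize(im[180:340,140:440,::-1],None,fx=2.5,fy=2.5))
```

```text
[[ 1.000e-04  1.000e+00 -1.900e-03  4.282e-01]
 [ 1.000e+00 -1.000e-04  1.000e-04  2.200e-03]
 [ 1.000e-04 -1.900e-03 -1.000e+00  8.700e-03]
 [ 0.000e+00  0.000e+00  0.000e+00  1.000e+00]] [ 0.40688874 -0.49169291  0.34437691]
```

View pics/s2.png

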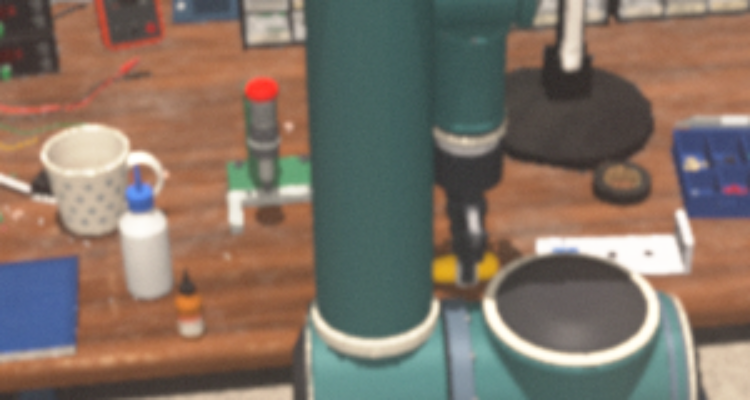

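The driver is held just over the bench, clear of the nest: the handle is near (465,268) in the crop. I'll lower it, release, rise and turn.

>>> jog_arm:
  turn:
    - [0,0,0]
    - [0,0,0]
    - [0,0,0]
    - [0,0,0]
    - [0,0,0]
    - [0,0,0]
    - [0,0,0]
    - [0,0,0]
    - [0,0,0]
    - [0,0,0]
    - [0,0,0]
  delta_pos:
    - [0,0,0.002]
    - [0,0,0.002]
    - [0,0,0]
    - [0,0,0]
    - [0,0,0]
    - [0,0,0]
    - [0,0,-0.01]
    - [0,0,-0.035]
    - [0,0,-0.04]
    - [0,0,-0.04]
    - [0,0,-0.04]
  gripper: [0.015,0.015,0.015,0.055,0.055,0.055,0.055,0.055,0.055,0.055,0.055]

```text
time: 6.37
tool_pos: [0.4278, 0.0024, 0.1727]
tcp_rot: [2.221, 2.221, 0.0]
wrist_force: [0.4, 0.3, 0.1]
width: 0.645
grip_force: 0.0
```

>>> jog_arm:
  turn:
    - [0,0,-0.1138]
    - [0,0,-0.1138]
    - [0,0,-0.1138]
    - [0,0,-0.1138]
    - [0,0,-0.1138]
    - [0,0,-0.1138]
    - [0,0,-0.1138]
    - [0,0,-0.1138]
    - [0,0,-0.1138]
    - [0,0,-0.1138]
    - [0,0,-0.1138]
    - [0,0,-0.1138]
    - [0,0,-0.1138]
    - [0,0,0]
  delta_pos:
    - [0,0,0]
    - [0,0,0]
    - [0,0,0]
    - [0,0,0]
    - [0,0,0]
    - [0,0,0]
    - [0,0,0]
    - [0,0,0]
    - [0,0,0]
    - [0,0,0]
    - [0,0,0]
    - [0,0,0]
    - [0,0,0]
    - [0,0,0]
  gripper: [0.055,0.055,0.055,0.055,0.055,0.055,0.055,0.055,0.055,0.055,0.055,0.055,0.055,0.055]

```text
time: 7.53
tool_pos: [0.4284, 0.0023, 0.1711]
tcp_rot: [0.139, 3.138, -0.0]
wrist_force: [0.8, -0.2, 0.4]
width: 0.639
grip_force: 0.0
```

Run:
```python
from h import *
print(pose().round(4), read_state()["q"].round(2), goto([.4354,-.2403,.012],np.pi-.0917))
```

```text
[[-9.961e-01  8.840e-02  7.000e-04  4.284e-01]
 [ 8.840e-02  9.961e-01 -0.000e+00  2.300e-03]
 [-7.000e-04  0.000e+00 -1.000e+00  1.711e-01]
 [ 0.000e+00  0.000e+00  0.000e+00  1.000e+00]] [-0.05 -0.17  2.17 -0.    1.14 -1.53] (array([-0.0283, -0.2411,  0.1591]), array([0.    , 0.0007, 0.0032]))
```

>>> jog_arm:
  turn:
    - [0,0,0.003]
    - [0,0,0]
    - [0,0,0]
    - [0,0,0]
    - [0,0,0]
    - [0,0,0]
    - [0,0,0]
    - [0,0,0]
    - [0,0,0]
    - [0,0,0]
    - [0,0,0]
    - [0,0,0]
    - [0,0,0]
    - [0,0,0]
    - [0,0,0]
    - [0,0,0]
    - [0,0,0]
    - [0,0,0]
    - [0,0,0]
    - [0,0,0]
  delta_pos:
    - [-0.004,-0.0345,0]
    - [-0.004,-0.0345,0]
    - [-0.004,-0.0345,0]
    - [-0.004,-0.0345,0]
    - [-0.004,-0.0345,0]
    - [-0.004,-0.0345,0.01]
    - [-0.004,-0.034,0.02]
    - [0,0,0.03]
    - [0,0,0.035]
    - [0,0,0.03]
    - [0,0,0.02]
    - [0,0,0.009]
    - [0,0,0.005]
    - [0,0,0]
    - [0,0,0]
    - [0,0,0]
    - [0,0,0]
    - [0,0,0]
    - [0,0,0]
    - [0,0,0]
  gripper: [0.055,0.055,0.055,0.055,0.055,0.055,0.055,0.055,0.055,0.055,0.055,0.055,0.055,0.055,0.003,0.003,0.003,0.003,0.003,0.003]
  grip_force: 60

```text
time: 9.2
tool_pos: [0.4349, -0.2409, 0.0128]
tcp_rot: [0.148, 3.136, -0.002]
wrist_force: [-0.2, 1.6, 6.7]
width: 0.082
grip_force: 60.0
```

Run:
```python
from h import *
s=read_state(); print(s["width"],s["grip_force"],s["wrist_force"])
T=pose(); np.save("T3.npy",T); print(T.round(4))
im=vision.read_camera("wrist"); cv2.imwrite("pics/w3.png",im[:,:,::-1])
```

```text
0.08203950342338795 60.03415882587433 [-0.19239106  1.61241085  6.67175953]
[[-0.9955  0.0943  0.0023  0.4349]
 [ 0.0943  0.9955 -0.0013 -0.2409]
 [-0.0024 -0.0011 -1.      0.0128]
 [ 0.      0.      0.      1.    ]]
```

View pics/w3.png

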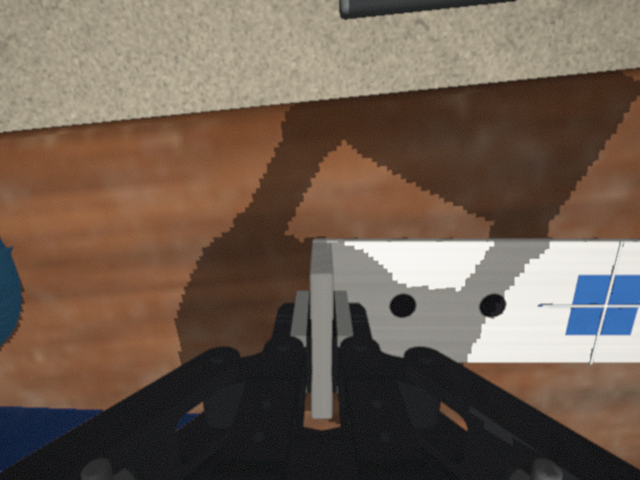

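The flange is held squarely between the fingers at (321,330). The bracket's long edges run horizontal in the image, so it is parallel to the tool, and the cross is at (605,305).

Run:
```python
from h import *
T=np.load("T3.npy"); c=ray("wrist",[(605,305),(540,240),(540,362),(322,271),(322,415)],.005,T); c[3:]=ray("wrist",[(322,271),(322,415)],.04,T)
print(c.round(4)); L=(c-T[:3,3])@T[:3,:3]; print(L.round(4))
```

```text
[[ 0.4478 -0.1154  0.005 ]
 [ 0.4143 -0.1467  0.005 ]
 [ 0.4752 -0.1419  0.005 ]
 [ 0.4052 -0.2383  0.04  ]
 [ 0.4641 -0.2439  0.04  ]]
[[-0.001   0.1261  0.0077]
 [ 0.0295  0.0918  0.0076]
 [-0.0308  0.1023  0.0078]
 [ 0.0298 -0.0003 -0.0273]
 [-0.0294 -0.0003 -0.0271]]
```

>>> jog_arm:
  turn:
    - [0,0,0]
    - [0,0,0]
    - [0,0,-0.0475]
    - [0,0,-0.047]
    - [0,0,0]
    - [0,0,0]
    - [0,0,0]
    - [0,0,0]
    - [0,0,0]
    - [0,0,0]
    - [0,0,0]
    - [0,0,0]
    - [0,0,0]
    - [0,0,0]
    - [0,0,0]
    - [0,0,0]
  delta_pos:
    - [0,0,-0.01]
    - [0,0,-0.02]
    - [0,0,-0.02]
    - [0,0,-0.01]
    - [-0.009,0.022,0]
    - [-0.0124,0.029,0]
    - [-0.0124,0.029,0]
    - [-0.0124,0.029,0]
    - [-0.0124,0.029,0]
    - [-0.0124,0.029,0]
    - [-0.0124,0.029,0]
    - [-0.0124,0.029,0]
    - [-0.0124,0.029,0]
    - [-0.004,0.007,0]
    - [0,0,0]
    - [0,0,0]
  gripper: [0.003,0.003,0.003,0.003,0.003,0.003,0.003,0.003,0.003,0.003,0.003,0.003,0.003,0.003,0.003,0.003]

```text
time: 10.58
tool_pos: [0.5454, 0.0207, 0.0712]
tcp_rot: [0.003, -3.14, 0.001]
wrist_force: [-0.4, -0.0, -2.2]
width: 0.079
grip_force: 59.0
```

Run:
```python
from h import *
s=read_state(); print(s["width"],s["grip_force"],s["wrist_force"])
T=pose(); np.save("T4.npy",T); print(T.round(4),goto([.549,.058,.0145],np.pi))
im=vision.read_camera("wrist"); cv2.imwrite("pics/w4.png",im[:,:,::-1])
```

```text
0.07881577769123457 59.009960889816284 [-0.44205526 -0.04850793 -2.21514083]
[[-1.000e+00 -1.800e-03 -1.100e-03  5.454e-01]
 [-1.800e-03  1.000e+00 -7.000e-04  2.070e-02]
 [ 1.100e-03 -7.000e-04 -1.000e+00  7.120e-02]
 [ 0.000e+00  0.000e+00  0.000e+00  1.000e+00]] (array([-0.0038,  0.0373,  0.0567]), array([-0.0007, -0.0011,  0.0018]))
```

View pics/w4.png

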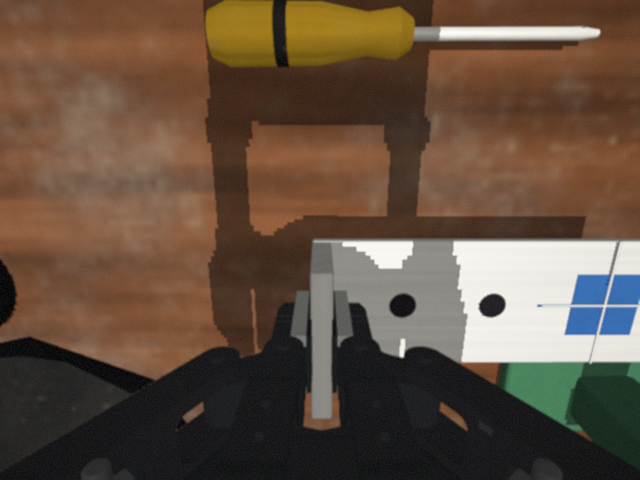

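The bracket is held level, parallel to the tool. The driver lies flat on the bench, from (207,30) to (600,33), well away from the nest.

>>> jog_arm:
  turn:
    - [0,0,0.002]
    - [0,0,0]
    - [0,0,0]
    - [0,0,0]
    - [0,0,0]
    - [0,0,0]
    - [0,0,0]
    - [0,0,0]
    - [0,0,0]
    - [0,0,0]
  delta_pos:
    - [0,0,0.02]
    - [0,0,0.02]
    - [0,0,0.01]
    - [0,0,0.005]
    - [-0.001,0.01,0]
    - [-0.001,0.012,0]
    - [-0.001,0.01,0]
    - [-0.001,0.005,0.001]
    - [0,0,0.001]
    - [0,0,0]
  gripper: [0.003,0.003,0.003,0.003,0.003,0.003,0.003,0.003,0.003,0.003]

```text
time: 11.47
tool_pos: [0.5504, 0.0586, 0.0147]
tcp_rot: [0.0, 3.141, -0.0]
wrist_force: [-0.5, -0.7, -2.5]
width: 0.078
grip_force: 59.1
```

>>> jog_arm:
  turn:
    - [0,0,0]
    - [0,0,0]
    - [0,0,0]
    - [0,0,0]
    - [0,0,0]
    - [0,0,0]
  delta_pos:
    - [0,0,0.001]
    - [0,0,0.0005]
    - [-0.003,0,0]
    - [-0.003,0,0]
    - [-0.001,0,0]
    - [0,0,0]
  gripper: [0.003,0.003,0.003,0.003,0.003,0.003]
  grip_force: 30

```text
time: 11.97
tool_pos: [0.5578, 0.0575, 0.0129]
tcp_rot: [0.004, 3.141, 0.0]
wrist_force: [1.2, -0.2, -0.6]
width: 0.081
grip_force: 59.2
```

>>> jog_arm:
  turn:
    - [0,0,0]
    - [0,0,0]
    - [0,0,0]
  delta_pos:
    - [-0.001,0,0]
    - [-0.0005,0,0]
    - [0,0,0]
  gripper: [0.003,0.003,0.003]

```text
time: 12.22
tool_pos: [0.5583, 0.0576, 0.0129]
tcp_rot: [-0.003, -3.141, 0.0]
wrist_force: [-2.2, -0.8, 2.2]
width: 0.084
grip_force: 59.7
```

>>> jog_arm:
  turn:
    - [0,0,0]
    - [0,0,0]
    - [0,0,0]
  delta_pos:
    - [-0.0005,0,0]
    - [-0.0005,0,0]
    - [0,0,0]
  gripper: [0.003,0.003,0.003]

```text
time: 12.47
tool_pos: [0.5589, 0.0576, 0.0129]
tcp_rot: [-0.002, -3.14, 0.001]
wrist_force: [-5.4, -1.4, 5.5]
width: 0.084
grip_force: 60.2
```

>>> jog_arm:
  turn:
    - [0,0,0]
    - [0,0,0]
    - [0,0,0]
    - [0,0,0]
    - [0,0,0]
    - [0,0,0]
  delta_pos:
    - [0,0.003,0]
    - [0,0.003,0]
    - [0,0.002,0]
    - [0,0.001,0]
    - [0,0,0]
    - [0,0,0]
  gripper: [0.003,0.003,0.003,0.003,0.003,0.003]

```text
time: 12.97
tool_pos: [0.5594, 0.0663, 0.0128]
tcp_rot: [-0.001, -3.141, 0.002]
wrist_force: [-3.1, -3.1, 4.6]
width: 0.08
grip_force: 60.1
```

>>> jog_arm:
  turn:
    - [0,0,0]
    - [0,0,0]
    - [0,0,0]
    - [0,0,0]
  delta_pos:
    - [0,0.001,0]
    - [0,0.001,0]
    - [0,0.001,0]
    - [0,0,0]
  gripper: [0.003,0.003,0.003,0.003]

```text
time: 13.3
tool_pos: [0.5594, 0.0692, 0.0129]
tcp_rot: [-0.002, -3.141, 0.002]
wrist_force: [-2.7, -3.9, 4.3]
width: 0.084
grip_force: 60.2
```

>>> jog_arm:
  turn:
    - [0,0,0]
    - [0,0,0]
    - [0,0,0]
  delta_pos:
    - [0,0.001,0]
    - [0,0.001,0]
    - [0,0,0]
  gripper: [0.003,0.003,0.003]

```text
time: 13.55
tool_pos: [0.5594, 0.0712, 0.0129]
tcp_rot: [-0.002, -3.141, 0.002]
wrist_force: [-3.6, -5.0, 5.5]
width: 0.076
grip_force: 60.2
```

>>> jog_arm:
  turn:
    - [0,0,0]
    - [0,0,0]
    - [0,0,0]
  delta_pos:
    - [0,0.0005,0]
    - [0,0.0005,0]
    - [0,0,0]
  gripper: [0.003,0.003,0.003]

```text
time: 13.8
tool_pos: [0.5593, 0.0721, 0.0128]
tcp_rot: [-0.001, -3.141, 0.002]
wrist_force: [-4.6, -4.5, 3.4]
width: 0.084
grip_force: 60.2
```

>>> jog_arm:
  turn:
    - [0,0,0]
    - [0,0,0]
    - [0,0,0]
  delta_pos:
    - [0,0.0005,0]
    - [0,0.0005,0]
    - [0,0,0]
  gripper: [0.003,0.003,0.003]

```text
time: 14.05
tool_pos: [0.5594, 0.0731, 0.0128]
tcp_rot: [-0.001, -3.141, 0.002]
wrist_force: [-3.6, -5.0, 4.3]
width: 0.079
grip_force: 60.2
```

>>> jog_arm:
  turn:
    - [0,0,0]
    - [0,0,0]
    - [0,0,0]
  delta_pos:
    - [0,0.0005,0]
    - [0,0.0005,0]
    - [0,0,0]
  gripper: [0.003,0.003,0.003]

```text
time: 14.3
tool_pos: [0.5593, 0.074, 0.0128]
tcp_rot: [-0.001, -3.141, 0.002]
wrist_force: [-4.3, -4.7, 4.2]
width: 0.082
grip_force: 60.2
```

Run:
```python
from h import *
a=vision.read_camera("side"); b=vision.read_camera("top")
a=cv2.resize(a[235:285,215:315],None,fx=7.5,fy=7.5,interpolation=2)[:,:,::-1][:, :750]; b=cv2.resize(b[200:240,230:330],None,fx=5,fy=5,interpolation=2)[:,:,::-1]
c=np.zeros((a.shape[0]+b.shape[0],750,3),np.uint8); c[:a.shape[0],:a.shape[1]]=a; c[a.shape[0]:,:b.shape[1]]=b; print(c.shape)
cv2.imwrite("pics/s5.png",c)
```

```text
(575, 750, 3)
```

View pics/s5.png

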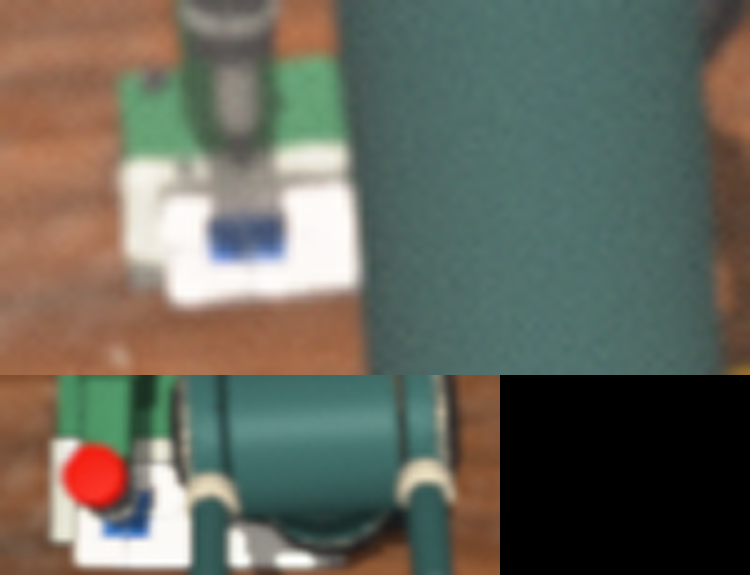

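The bracket lies along the fence with its end near the stop: the boundary is at about x=163 in the side crop. The steady force of about 5 N says it's still sliding, so I'll continue.

>>> jog_arm:
  turn:
    - [0,0,0]
    - [0,0,0]
    - [0,0,0]
  delta_pos:
    - [0,0.0005,0]
    - [0,0.0005,0]
    - [0,0,0]
  gripper: [0.003,0.003,0.003]

```text
time: 14.65
tool_pos: [0.5593, 0.0741, 0.0128]
tcp_rot: [-0.001, -3.141, 0.004]
wrist_force: [-3.9, -9.0, 3.9]
width: 0.082
grip_force: 60.2
```

>>> jog_arm:
  turn:
    - [0,0,0]
    - [0,0,0]
    - [0,0,0]
  delta_pos:
    - [0,0.0005,0]
    - [0,0.0005,0]
    - [0,0,0]
  gripper: [0.003,0.003,0.003]

```text
time: 14.9
tool_pos: [0.5594, 0.0741, 0.0129]
tcp_rot: [-0.0, -3.141, 0.006]
wrist_force: [-3.1, -12.3, 4.1]
width: 0.075
grip_force: 60.2
```

>>> jog_arm:
  turn:
    - [0,0,0]
    - [0,0,0]
    - [0,0,0]
    - [0,0,0]
    - [0,0,0]
    - [0,0,0]
  delta_pos:
    - [-0.0005,0,0]
    - [-0.0005,0,0]
    - [0,0,0]
    - [0,0,0]
    - [0,0,0]
    - [0,0,0]
  gripper: [0.003,0.003,0.003,0.04,0.04,0.04]

```text
time: 15.4
tool_pos: [0.5613, 0.0772, 0.0129]
tcp_rot: [0.004, 3.14, 0.002]
wrist_force: [-0.3, 0.2, 0.6]
width: 0.467
grip_force: 0.0
```

>>> jog_arm:
  turn:
    - [0,0,0]
    - [0,0,0]
    - [0,0,0]
    - [0,0,0]
    - [0,0,0]
    - [0,0,0]
    - [0,0,0]
    - [0,0,0]
    - [0,0,0]
    - [0,0,0]
    - [0,0,0]
    - [0,0,0]
  delta_pos:
    - [0,0,-0.01]
    - [0,0,-0.03]
    - [0,0,-0.04]
    - [0,0,-0.04]
    - [0,0,-0.04]
    - [0,0,-0.04]
    - [0,0,-0.04]
    - [0.02,0.02,-0.03]
    - [0.02,0.03,0]
    - [0.02,0.03,0]
    - [0,0,0]
    - [0,0,0]
  gripper: [0.04,0.04,0.04,0.04,0.04,0.0,0.0,0.0,0.0,0.0,0.0,0.0]

```text
time: 16.4
tool_pos: [0.4999, 0.1586, 0.284]
tcp_rot: [-0.003, 3.14, 0.001]
wrist_force: [0.5, 0.7, 0.2]
width: 0.003
grip_force: 0.0
```

Run:
```python
from h import *
T=pose(); np.save("T6.npy",T); print(T.round(4),read_state()["wrist_force"])
im=vision.read_camera("wrist"); cv2.imwrite("pics/w6.png",im[:,:,::-1])
```

```text
[[-1.000e+00 -1.600e-03  1.900e-03  4.999e-01]
 [-1.600e-03  1.000e+00  8.000e-04  1.586e-01]
 [-1.900e-03  8.000e-04 -1.000e+00  2.840e-01]
 [ 0.000e+00  0.000e+00  0.000e+00  1.000e+00]] [0.49765527 0.6665556  0.17553061]
```

View pics/w6.png

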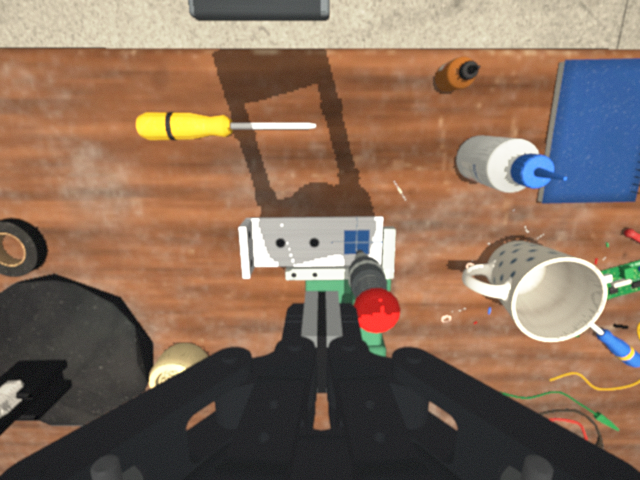

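The bracket lies in the nest at (312,243), its end by the stop at (388,250) and its edge along the fence. The red cap is at (377,311) and the driver is far off at (225,126). I'll check the seating numerically.

Run:
```python
from h import *
T=np.load("T6.npy"); im=cv2.imread("pics/w6.png"); H,S,V=cv2.split(cv2.cvtColor(im,cv2.COLOR_BGR2HSV))
for r in (225,232,240,250,256): print(r,V[r,374:400].tolist())
for c in (290,300,312): print(c,V[260:288,c].tolist())
p=((H>100)&(H<125)&(S>130)&(V>60)).astype(np.uint8); p[:, :335]=0;p[:,375:]=0;p[:225]=0;p[262:]=0
yy,xx=np.nonzero(p); print("patch",xx.min(),xx.max(),yy.min(),yy.max())
rd=(((H<8)|(H>172))&(S>150)&(V>100)).astype(np.uint8); n,l,s,cc=cv2.connectedComponentsWithStats(rd); i=1+s[1:,4].argmax(); yy,xx=np.nonzero(l==i); ct=cv2.minEnclosingCircle(np.c_[xx,yy].astype(np.float32)); print(ct,s[i],ray("wrist",ct[0],.18,T))
print("cross",ray("wrist",[(358,242)],.005,T))
for q in [(382.5,235),(384,235)]: print(ray("wrist",q,.005,T),ray("wrist",q,.014,T))
print(proj("wrist",[[.5588,.228,.005],[.5588,.228,.014]],T))
```

```text
225 [190, 208, 251, 255, 255, 255, 255, 255, 254, 196, 161, 158, 156, 153, 152, 153, 152, 148, 148, 150, 149, 148, 143, 144, 139, 143]
232 [205, 248, 255, 255, 255, 255, 255, 255, 223, 163, 232, 255, 254, 253, 252, 253, 253, 253, 252, 252, 252, 223, 168, 150, 153, 155]
240 [255, 255, 255, 255, 255, 255, 255, 255, 207, 213, 251, 254, 253, 252, 252, 252, 252, 251, 251, 251, 244, 207, 183, 186, 192, 191]
250 [255, 255, 255, 255, 255, 255, 255, 247, 179, 217, 253, 254, 252, 251, 251, 251, 251, 250, 250, 252, 243, 210, 183, 181, 180, 181]
256 [255, 255, 255, 255, 255, 255, 255, 225, 190, 243, 254, 253, 251, 251, 251, 251, 250, 250, 250, 245, 223, 193, 184, 187, 187, 186]
290 [212, 212, 203, 195, 197, 188, 155, 126, 128, 151, 200, 243, 254, 252, 248, 247, 250, 255, 253, 229, 202, 195, 194, 190, 189, 186, 186, 185]
300 [195, 196, 199, 239, 255, 255, 246, 158, 164, 234, 254, 253, 253, 252, 251, 252, 252, 253, 254, 242, 218, 198, 192, 193, 191, 185, 180, 178]
312 [241, 255, 255, 255, 255, 255, 226, 148, 175, 239, 255, 255, 251, 224, 189, 200, 236, 254, 254, 235, 196, 180, 185, 191, 191, 191, 189, 192]
patch 345 367 231 252
((376.48236083984375, 309.98822021484375), 23.732877731323242) [ 354  288   47   45 1620] [[0.55501795 0.19865733 0.18      ]]
cross [[0.55922278 0.20146059 0.005     ]]
[[0.55054336 0.23003825 0.005     ]] [[0.54780975 0.22850524 0.014     ]]
[[0.55054226 0.23180371 0.005     ]] [[0.54780867 0.23023307 0.014     ]]
[[380.4326824  241.67361865]
 [381.5960611  244.05951619]]
```

Both dark lines (stop face about 1.3 px, fence face about 2–3 px) match the visible 9 mm side faces of the stop and fence, so the gap is zero and uniform. The bracket is seated, so I'll press.

>>> jog_arm:
  turn:
    - [0,0,0]
    - [0,0,0]
    - [0,0,0]
    - [0,0,0]
    - [0,0,0]
    - [0,0,0]
    - [0,0,0]
  delta_pos:
    - [-0.02,0.014,0]
    - [-0.02,0.014,0]
    - [-0.0185,0.013,0.02]
    - [0,0,0.035]
    - [0,0,0.025]
    - [0,0,0.01]
    - [0,0,0]
  gripper: [0.0,0.0,0.0,0.0,0.0,0.0,0.0]

```text
time: 17.03
tool_pos: [0.5573, 0.1961, 0.1886]
tcp_rot: [-0.005, -3.134, 0.004]
wrist_force: [-0.4, 0.3, -0.8]
width: 0.005
grip_force: 0.0
```

>>> jog_arm:
  turn:
    - [0,0,0]
    - [0,0,0]
    - [0,0,0]
    - [0,0,0]
    - [0,0,0]
    - [0,0,0]
    - [0,0,0]
    - [0,0,0]
  delta_pos:
    - [0,0,0.005]
    - [0,0,0.005]
    - [0,0,0.005]
    - [0,0,0.005]
    - [0,0,0.005]
    - [0,0,0.005]
    - [0,0,0.005]
    - [0,0,0]
  gripper: [0.0,0.0,0.0,0.0,0.0,0.0,0.0,0.0]

```text
time: 17.7
tool_pos: [0.5593, 0.1978, 0.1572]
tcp_rot: [-0.003, -3.142, -0.0]
wrist_force: [1.6, 0.4, 2.5]
width: 0.003
grip_force: 1.4
```

>>> jog_arm:
  turn:
    - [0,0,0]
    - [0,0,0]
    - [0,0,0]
    - [0,0,0]
    - [0,0,0]
  delta_pos:
    - [0,0,0.003]
    - [0,0,0.003]
    - [0,0,0.003]
    - [0,0,0.002]
    - [0,0,0]
  gripper: [0.0,0.0,0.0,0.0,0.0]

```text
time: 18.12
tool_pos: [0.5593, 0.1979, 0.1471]
tcp_rot: [0.003, 3.141, 0.0]
wrist_force: [-1.1, -1.3, 7.9]
width: -0.002
grip_force: 3.8
```

>>> jog_arm:
  turn:
    - [0,0,0]
    - [0,0,0]
    - [0,0,0]
  delta_pos:
    - [0,0,0.001]
    - [0,0,0.001]
    - [0,0,0]
  gripper: [0.0,0.0,0.0]

```text
time: 18.37
tool_pos: [0.5594, 0.1979, 0.1457]
tcp_rot: [0.003, 3.141, 0.0]
wrist_force: [-1.8, -0.6, 8.5]
width: 0.003
grip_force: 4.4
```

>>> jog_arm:
  turn:
    - [0,0,0]
    - [0,0,0]
    - [0,0,0]
    - [0,0,0]
  delta_pos:
    - [0,0,0.001]
    - [0,0,0.001]
    - [0,0,0.001]
    - [0,0,0]
  gripper: [0.0,0.0,0.0,0.0]

```text
time: 18.7
tool_pos: [0.5594, 0.1979, 0.1432]
tcp_rot: [0.003, 3.141, 0.0]
wrist_force: [-2.4, -0.8, 10.2]
width: 0.002
grip_force: 5.4
```

>>> jog_arm:
  turn:
    - [0,0,0]
    - [0,0,0]
    - [0,0,0]
    - [0,0,0]
  delta_pos:
    - [0,0,0.001]
    - [0,0,0.001]
    - [0,0,0.001]
    - [0,0,0]
  gripper: [0.0,0.0,0.0,0.0]

```text
time: 19.03
tool_pos: [0.5594, 0.1979, 0.1413]
tcp_rot: [0.003, 3.141, 0.0]
wrist_force: [-5.0, -2.6, 16.4]
width: -0.001
grip_force: 7.9
```

>>> jog_arm:
  turn:
    - [0,0,0]
    - [0,0,0]
    - [0,0,0]
    - [0,0,0]
  delta_pos:
    - [0,0,0.001]
    - [0,0,0.001]
    - [0,0,0.001]
    - [0,0,0]
  gripper: [0.0,0.0,0.0,0.0]

```text
time: 19.37
tool_pos: [0.5595, 0.1979, 0.1388]
tcp_rot: [0.003, 3.141, 0.0]
wrist_force: [-4.2, -1.8, 11.2]
width: 0.003
grip_force: 5.4
```

Past the peak, and the force is falling. A little further to complete the snap.

>>> jog_arm:
  turn:
    - [0,0,0]
    - [0,0,0]
    - [0,0,0]
    - [0,0,0]
  delta_pos:
    - [0,0,0.001]
    - [0,0,0.001]
    - [0,0,0]
    - [0,0,0]
  gripper: [0.0,0.0,0.0,0.0]

```text
time: 19.7
tool_pos: [0.5594, 0.1979, 0.1367]
tcp_rot: [0.003, 3.141, 0.0]
wrist_force: [-6.1, -1.7, 18.0]
width: 0.005
grip_force: 8.8
```

>>> jog_arm:
  turn:
    - [0,0,0]
    - [0,0,0]
    - [0,0,0]
  delta_pos:
    - [0,0,0.001]
    - [0,0,0]
    - [0,0,0]
  gripper: [0.0,0.0,0.0]

```text
time: 19.95
tool_pos: [0.5595, 0.198, 0.1365]
tcp_rot: [0.003, 3.141, 0.001]
wrist_force: [-6.5, -1.8, 21.3]
width: -0.004
grip_force: 10.8
```

The force peaked, dropped, then bottomed out, so the spring has snapped. I'll rise straight up and return to the viewing pose.

>>> jog_arm:
  turn:
    - [0,0,0]
    - [0,0,0]
    - [0,0,0]
    - [0,0,0]
    - [0,0,0]
    - [0,0,0]
    - [0,0,0]
    - [0,0,0]
    - [0,0,0]
    - [0,0,0]
    - [0,0,0]
    - [0,0,0]
    - [0,0,0]
    - [0,0,0]
  delta_pos:
    - [0,0,-0.004]
    - [0,0,-0.007]
    - [0,0,-0.01]
    - [0,0,-0.01]
    - [0,0,-0.01]
    - [0,0,-0.01]
    - [0,0,-0.02]
    - [0,0,-0.035]
    - [0,0,-0.04]
    - [0.02,-0.014,0]
    - [0.02,-0.014,0]
    - [0.018,-0.012,0]
    - [0,0,0]
    - [0,0,0]
  gripper: [0.0,0.0,0.0,0.0,0.0,0.0,0.0,0.0,0.0,0.0,0.0,0.0,0.0,0.0]

```text
time: 21.12
tool_pos: [0.5, 0.1574, 0.2786]
tcp_rot: [-0.004, -3.141, 0.0]
wrist_force: [-0.4, -0.5, -0.0]
width: -0.001
grip_force: 0.0
```

Run:
```python
from h import *
T=pose(); print(T.round(4),read_state()["wrist_force"])
im=vision.read_camera("wrist")[:,:,::-1].copy(); old=cv2.imread("pics/w6.png"); cv2.imwrite("pics/w7.png",im)
a=lambda i:cv2.resize(i[205:330,230:410],None,fx=4,fy=2.3*0+4,interpolation=2)[:500]
c=np.vstack([cv2.resize(old[205:275,230:410],None,fx=4.2,fy=4.2,interpolation=2),cv2.resize(im[205:275,230:410],None,fx=4.2,fy=4.2,interpolation=2)]); print(c.shape); cv2.imwrite("pics/w7c.png",c)
H,S,V=cv2.split(cv2.cvtColor(im,cv2.COLOR_BGR2HSV))
rd=(((H<8)|(H>172))&(S>150)&(V>100)).astype(np.uint8); n,l,s,cc=cv2.connectedComponentsWithStats(rd); i=1+s[1:,4].argmax(); yy,xx=np.nonzero(l==i); ct=cv2.minEnclosingCircle(np.c_[xx,yy].astype(np.float32)); print(ct,ray("wrist",ct[0],.18,T))
```

```text
[[-1.      0.0024 -0.001   0.5   ]
 [ 0.0024  1.     -0.      0.1574]
 [ 0.001  -0.     -1.      0.2786]
 [ 0.      0.      0.      1.    ]] [-0.36781274 -0.46835063 -0.01523514]
(588, 756, 3)
((379.47674560546875, 314.0), 24.25493621826172) [[0.55518937 0.19861921 0.18      ]]
```

View pics/w7c.png

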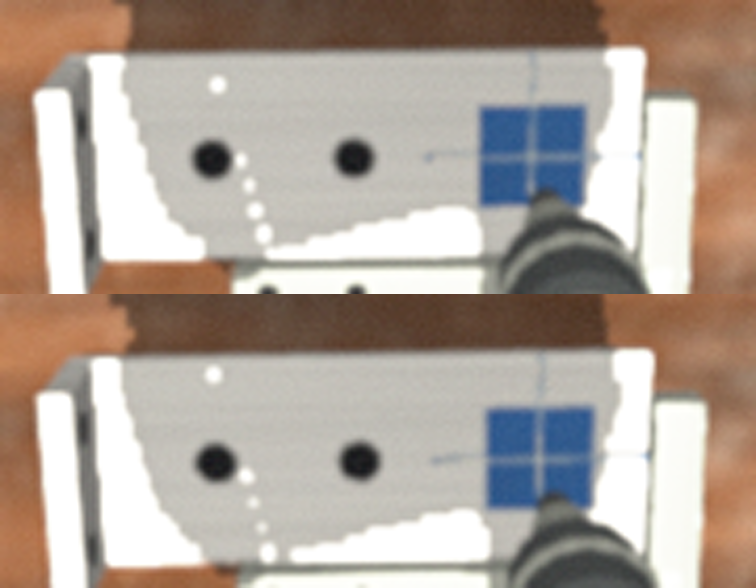

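Before (top) and after (bottom), the bracket is still against the stop at about (650,190) and (655,490) in the crop and flush on the fence. The punch is back up at rest.

```bash
python3 -c "
from workcell import ticket
print(ticket.finish_job())"
```

```text
the job is handed in; nothing more can be done
None
```

I moved the screwdriver well clear, seated the bracket against the fence and end stop, and pressed the punch until its spring snapped and let it rise again; the job is handed in at about 21 s of the 69 s allowed, with no verdict returned.

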